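# Load the marker sanitiser and start it

### The job

Put every marker pen lying on the bench cap-down into the leaning pockets of the sanitiser, one to a pocket and right to the bottom; when all are in, push the sprung start plunger all the way down and let it come back up. The timer must end up standing upright on the black ledge beside the plunger housing, centred and squared up with it, its width along the long side of the ledge. Leave the other things on the bench where they are.

Things in the scene. Friction and masses are not known exactly. Their poses are not given: they have to be found in the camera images.
- sanitiser: marker sanitiser fixed to the bench on the robot's right: white slab 12 mm thick. Origin on the bench; slab x -175..+100, y -105..+105 mm; x is the way the pockets lean (about to the robot's left), y about towards the robot, z up. The pockets stand at x -20..+100 between cheeks 75 mm high; at x -163..-67 are the timer ledge (y > 0) and the plunger housing (y < 0, 78 mm wide, 70 mm high)
- pockets: grey row of four pockets leaning 40 degrees from upright, towards the sanitiser's +x. Origin: mid-row on the pocket floor, 27 mm above the bench; z up along the pockets, y along the row (towards the robot), x across it and down. Each pocket is 24 mm square, 75 mm deep, 42 mm from the next, outer walls 4 mm. A marker let go in a mouth slides down by itself
- mouth_0 (a point): centre of the mouth of pocket 0 (nearest the robot), 75 mm from its floor along the pocket, about 84 mm above the bench
- mouth_1 (a point): centre of the mouth of pocket 1 (counted from the robot), 75 mm from its floor along the pocket, about 84 mm above the bench
- mouth_2 (a point): centre of the mouth of pocket 2 (counted from the robot), 75 mm from its floor along the pocket, about 84 mm above the bench
- mouth_3 (a point): centre of the mouth of pocket 3 (farthest from it), 75 mm from its floor along the pocket, about 84 mm above the bench
- pen_a: marker pen, 128 mm long, about 11 mm thick, 12 g; three or four of pen_a..pen_d are present (cap colours differ but do not matter). Starts lying on the bench, cap about towards the robot and to the right. Origin: middle of its length on its underside, 5.5 mm off its axis when lying flat; its y axis runs along the barrel away from the cap (the cap is at -y), z is up as it lies at the start
- pen_b: marker pen, 128 mm long, about 11 mm thick, 12 g; three or four of pen_a..pen_d are present (cap colours differ but do not matter). Starts lying on the bench, cap about towards the robot and to the right. Origin: middle of its length on its underside, 5.5 mm off its axis when lying flat; its y axis runs along the barrel away from the cap (the cap is at -y), z is up as it lies at the start
- pen_c: marker pen, 128 mm long, about 11 mm thick, 12 g; three or four of pen_a..pen_d are present (cap colours differ but do not matter). Starts lying on the bench, cap about towards the robot and to the right. Origin: middle of its length on its underside, 5.5 mm off its axis when lying flat; its y axis runs along the barrel away from the cap (the cap is at -y), z is up as it lies at the start
- pen_d: marker pen, 128 mm long, about 11 mm thick, 12 g; three or four of pen_a..pen_d are present (cap colours differ but do not matter). Starts lying on the bench, cap about towards the robot and to the right. Origin: middle of its length on its underside, 5.5 mm off its axis when lying flat; its y axis runs along the barrel away from the cap (the cap is at -y), z is up as it lies at the start
- pen_a_cap (a point): tip of the coloured cap of pen_a (the cap is the 42 mm coloured end), on the barrel's axis, 64 mm from mid-length
- pen_b_cap (a point): tip of the coloured cap of pen_b (the cap is the 42 mm coloured end), on the barrel's axis, 64 mm from mid-length
- pen_c_cap (a point): tip of the coloured cap of pen_c (the cap is the 42 mm coloured end), on the barrel's axis, 64 mm from mid-length
- pen_d_cap (a point): tip of the coloured cap of pen_d (the cap is the 42 mm coloured end), on the barrel's axis, 64 mm from mid-length
- plunger (a joint): stroke of the sprung start plunger in m: 0 is up, 0.018 fully down; it goes straight down, takes about 3.5 N to start and 10 N at the bottom, and springs back when let go
- plunger_top (a point): centre of the top of the plunger's black mushroom head, 42 mm across, 105 mm above the bench when up; moves with it. (A wall shelf hangs over the back of the bench, from 0.62 m ahead of the robot on, underside 0.58 m up: keep the wrist clear of it)
- lab_timer: white lab timer, 43 mm deep (x), 66 mm wide (y), 57 mm high, 55 g, with a sloping display front; grasp across its width (upright sides). Origin: centre of its underside, z up; its front looks to its -x
- timer_spot (a point): centre of the timer ledge: a flat black rubber pad, 96 mm (along the sanitiser's x) by 74 mm, top 16 mm above the bench, beside the plunger housing; the timer's 66 mm width goes along the 96 mm. Axes as the sanitiser's
- violet_rack: violet micro tube rack 48 x 112 x 32 mm, loose bystander; origin under its centre
- roll: tape roll 72 mm across, 19 mm high, lying flat, loose bystander; origin under its centre
There are look-alikes about, which are no part of the job. Leave any orange look-alike of the lab_timer alone.

How it is judged:
By the outcome, as a careful person would: the job done as asked, in the order asked, and still so for the second after the job is handed in, with the robot touching nothing.
Of pen_a, pen_b, pen_c, pen_d only 3 to 4 are there at a start; the rules pass over those that are not, and their reading is None.
At some moment in a run one of pen_a, pen_b, pen_c, pen_d, lab_timer may be knocked a few centimetres aside while the robot is not near it.
Once in a run the grip may slacken for a moment while it holds something.
It also fails if it takes over 210 s, if anything falls off the work surface, if the arm or the gripper's body presses on something with over 40 N, if the wrist force passes 120 N, or if a joint passes its speed limit or range.

### The arm

A 6-joint arm with a two-finger parallel gripper is mounted at the origin on a cart in front of the work surface, level with it; the furniture and walls round the work are solid. World frame = base frame: x ahead of the robot, y to its left, z up, the work surface at z = 0. Lengths are in mm, angles in degrees, forces in N, time in s.
With the tool pointing down it reaches from about 275 to 750 mm from the base axis. Payload 10.2 kg.
Tool frame: the origin (TCP) lies at the very end of the fingers, on their centre line; the grasp point (between the pads) lies 19 mm behind it; y points along the fingers, z is the direction in which the jaws open and shut, and the axes are right-handed (so a half turn about y gives the same grasp; the last joint's range is limited). The gripper opens to 85 mm and grips with 20 to 120 N. Pads are 22 mm wide; open, the fingers measure 114 mm over their backs; the gripper's body (76 mm by 85 mm) begins 54 mm behind the grasp point. The pads swing forward as they close: fully open they stand 13 mm farther back than shut.
Start: joints at [54.122, 17.928, 85.812, -0, 76.261, -12.8], TCP at [205.811, 482.984, 231.294] pointing down, gripper open.
Joint ranges: [-168.41, 168.41], [-55.51, 124.54], [10.69, 146.95], [-70.63, 250.63], [1, 178], [-165.06, 165.06]. Speed limits (degrees/s): [136.94, 136.94, 172.46, 180, 180, 180].

### API

Orientations are given as [roll, pitch, yaw] about the fixed x, y, z axes, in that order (R = Rz(yaw) Ry(pitch) Rx(roll)).
In Python, from rig import arm, fingers, solver, vision, ticket, monitor gives the robot as it stands. Calls block until the motion is done:
- arm.move_pose(position, orientation): joint-space move of the TCP to a pose.
- arm.line_to(position, feed=150, ori=None, guard=None): straight line of the TCP; ori=None keeps the orientation; feed is the mean speed in mm/s. With guard (N) it stops when the force on the tool has changed by that much, and returns True; else False.
- arm.set_joints(angles): joint-space move.
- fingers.move_gripper(opening): opening from 0.0 (shut) to 1.0 (fully open); the grip force is fixed at half the most; returns when the fingers have stopped.
- arm.wait(seconds).
- solver.solve_ik(position, orientation): joint angles nearest the present ones, or None.
- vision.snapshot(name): name is "scene" or "side" or "wrist"; returns a dict with "frame" (384x512x3 uint8, red, green, blue), "mtx" (3x3 intrinsics, pixels), "rvec" (rotation vector, rad) and "tvec" (3), from world to camera coordinates, as OpenCV has them; the wrist camera has in their place "T_tool_cam" (4x4, takes a point from camera to tool coordinates, whose origin is the TCP and whose axes are the tool frame's). Camera axes: x right, y down, z forward; pixel columns grow to the right and rows downward; lengths in mm; the calibration is good to about 2 mm. A picture is of the moment at which its call begins: read the wrist's pose just before it. There is no depth.
A pose or a line that the arm cannot do raises arm.PlanningError and nothing moves.
- ticket.close_job(): hands the job in, once; it reports no verdict.
Trained networks look in the newest picture that a camera, given by its name, has taken for a name from the list of things; names that differ only in an ending like _2 or _b are one class to them, and where a whole thing is asked for, a point or a joint stands for the part that bears it (a point fixed in the world has none). Each returns a list of dicts, best first, with "conf" (0 to 1); they miss things now and then, are a little off and sometimes report something else, mostly with a low value. They report only what shows in the picture. A call takes as long as a camera call. They do not tell look-alikes from the thing itself.
- vision.cut_out(camera, thing): "region" (384x512 bool, what is visible of it) and "position" ([column, row] in pixels, amid what is visible of it).
Readings, each from a call of its own:
- monitor.read_clock(): time.
- monitor.read_joints(): joint angles.
- monitor.read_joint_vel(): joint speeds.
- monitor.read_joint_torque(): joint torques, N m.
- monitor.read_position(): TCP position.
- monitor.read_tcp_rot(): TCP orientation.
- monitor.read_force(): force on the tool from outside, world axes, zero at the start.
- monitor.read_wrist_torque(): the same for the moment, N m.
- monitor.read_grip_width(): opening from 0.0 (shut) to 1.0 (fully open).
Only numpy, scipy, OpenCV 4.12 (cv2) and the standard library are available. Lean on these libraries where they do the work, as an engineer would, in place of code of your own. Each camera call takes 0.05 s, during which the arm holds its last target. There are 200 camera calls.

## Working session

There is one attempt and no reset: what is moved stays moved. The work goes in short steps, each a Python script; the robot and the scene stay as the last script left them, time stands still between calls to the robot, and variables do not carry over. Pictures are saved under pics/ and viewed, about 12 in all and at most 16, crops included, and the job is handed in when it is done.

```bash
ls; mkdir -p pics
python3 - <<'E'
from rig import arm, fingers, solver, vision, ticket, monitor
import cv2,numpy as np
for c in ("scene","side"):
    s=vision.snapshot(c); cv2.imwrite(f"pics/{c}0.png",cv2.resize(s["frame"][:,:,::-1],(800,600),interpolation=cv2.INTER_CUBIC))
    R=cv2.Rodrigues(np.array(s["rvec"]))[0]; print(c,"cam at",(-R.T@np.array(s["tvec"])).round(), s["mtx"])
    for t in ("pen_a","lab_timer","sanitiser","pockets","plunger_top","violet_rack","roll"):
        for d in vision.cut_out(c,t): print(c,t,round(d["conf"],2),np.round(d["position"]),d["region"].sum())
print(monitor.read_clock(),monitor.read_tcp_rot())
print(vision.snapshot("wrist")["T_tool_cam"])
E
```

```text
pics
scene cam at [  -73. -1267.  1063.] [[491.55027906   0.         250.99313278]
 [  0.         491.55027906 198.11231704]
 [  0.           0.           1.        ]]
scene pen_a 0.61 [184. 168.] 97
scene lab_timer 0.83 [267. 305.] 435
scene lab_timer 0.77 [237. 202.] 258
scene sanitiser 0.83 [269. 240.] 4910
scene pockets 0.71 [256. 220.] 1241
scene pockets 0.56 [266. 238.] 4758
scene plunger_top 0.68 [235. 203.] 268
scene plunger_top 0.47 [296. 227.] 110
scene violet_rack 0.55 [265. 189.] 283
scene violet_rack 0.48 [256. 219.] 1182
scene roll 0.77 [246. 161.] 204
side cam at [  30. -734.  619.] [[352.38354545   0.         260.74559966]
 [  0.         352.38354545 195.31993783]
 [  0.           0.           1.        ]]
side pen_a 0.61 [205. 198.] 100
side pen_a 0.53 [279. 226.] 1882
side pen_a 0.46 [232. 182.] 103
side lab_timer 0.87 [245. 205.] 418
side lab_timer 0.8 [321. 336.] 1057
side sanitiser 0.91 [298. 253.] 8282
side sanitiser 0.25 [175. 177.] 50
side pockets 0.95 [279. 223.] 1790
side plunger_top 0.76 [335. 229.] 210
side violet_rack 0.8 [270. 196.] 390
side roll 0.57 [276. 227.] 1845
side roll 0.53 [233. 184.] 69
0.8 [-8.99974305e+01  8.60479129e-04 -2.30780453e+01]
[[ 5.42734480e-04  9.44891772e-01  3.27382413e-01 -8.41869709e+01]
 [-7.55068150e-04 -3.27381981e-01  9.44891776e-01 -1.43149286e+02]
 [ 9.99999568e-01 -7.60021380e-04  5.35776193e-04 -6.47718721e-01]
 [ 0.00000000e+00  0.00000000e+00  0.00000000e+00  1.00000000e+00]]
```

View pics/scene0.png

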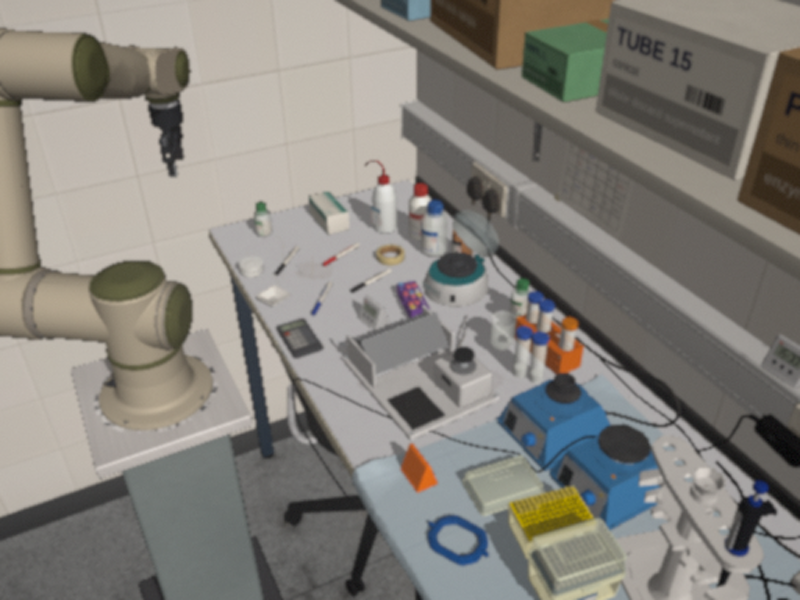

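View pics/side0.png

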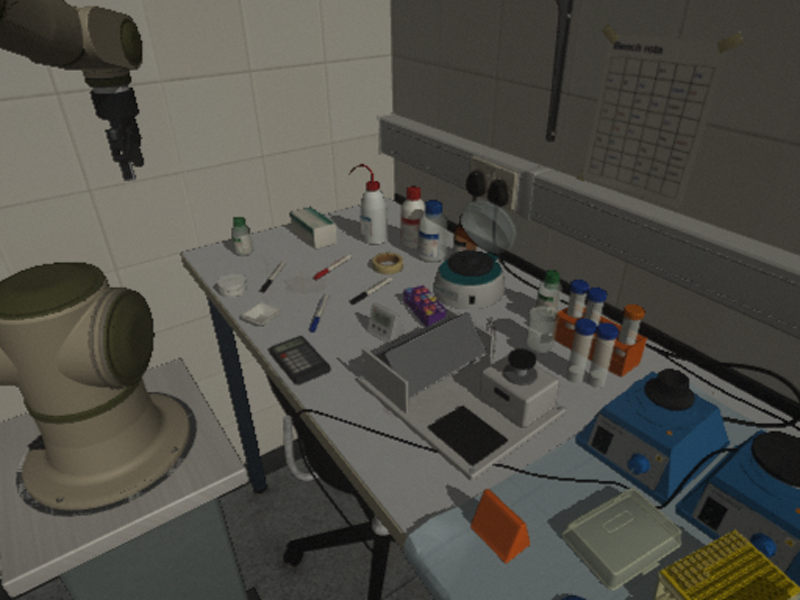

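```bash
cat > h.py <<'E'
from rig import arm, fingers, solver, vision, ticket, monitor
import cv2,numpy as np
from scipy.spatial.transform import Rotation as Ro
def rot(rpy): return Ro.from_euler("xyz",rpy,degrees=True).as_matrix()
def rpy(R): return Ro.from_matrix(R).as_euler("xyz",degrees=True)
def snap(cam,png=None):
    """frame, K, Rwc, twc (world->camera)"""
    if cam=="wrist":
        p=np.array(monitor.read_position()); Rt=rot(monitor.read_tcp_rot())
        s=vision.snapshot(cam); T=np.eye(4); T[:3,:3]=Rt; T[:3,3]=p
        M=np.linalg.inv(T@np.array(s["T_tool_cam"])); R,t=M[:3,:3],M[:3,3]
    else:
        s=vision.snapshot(cam); R=cv2.Rodrigues(np.array(s["rvec"]))[0]; t=np.array(s["tvec"])
    if png: cv2.imwrite(f"pics/{png}.png",cv2.resize(s["frame"][:,:,::-1],(800,600),interpolation=cv2.INTER_CUBIC))
    return s["frame"],np.array(s["mtx"]),R,t.ravel()
def onplane(C,uv,z):
    _,K,R,t=C; uv=np.atleast_2d(np.asarray(uv,float))
    d=(R.T@np.linalg.inv(K)@np.c_[uv,np.ones(len(uv))].T).T; c=-R.T@t
    return c+d*((z-c[2])/d[:,2])[:,None]
def proj(C,P):
    _,K,R,t=C; q=(K@(R@np.atleast_2d(P).T+t[:,None])).T; return q[:,:2]/q[:,2:]
DOWN=lambda yaw:[-90,0,yaw]
E
python3 - <<'E'
from h import *
C=snap("side")
k=1.5625
for n,u,z in [("penblack",(271,277),6),("red",(332,267),6),("black2",(371,291),6),("blue",(318,312),6),("timer",(383,323),28),("spot",(466,436),16),("plunger",(521,360),105),("roll",(387,262),10),("rack",(424,305),30),("orange",(500,525),28),("calc",(298,359),5)]:
    print(n,onplane(C,np.array(u)/k,z).round(0))
arm.move_pose([300,200,330],DOWN(0))
C=snap("wrist","w0"); print(C[1])
for t in ("pen_a","lab_timer","pockets","plunger_top","violet_rack","roll"):
    for d in vision.cut_out("wrist",t): print(t,round(d["conf"],2),np.round(d["position"]),d["region"].sum(),onplane(C,d["position"],6).round())
print(monitor.read_clock())
E
```

```text
penblack [[399. 328.   6.]]
red [[533. 288.   6.]]
black2 [[549. 143.   6.]]
blue [[418. 136.   6.]]
timer [[486.  -2.  28.]]
spot [[ 433. -306.   16.]]
plunger [[ 540. -300.  105.]]
roll [[645. 226.  10.]]
rack [[585.   1.  30.]]
orange [[ 363. -452.   28.]]
calc [[317.  21.   5.]]
[[288.3719723    0.         253.75719017]
 [  0.         288.3719723  188.16567833]
 [  0.           0.           1.        ]]
pen_a 0.69 [213. 213.] 485 [[424. 128.   6.]]
pen_a 0.63 [226. 274.] 378 [[552. 147.   6.]]
pen_a 0.62 [301. 270.] 349 [[543. 290.   6.]]
pen_a 0.57 [323. 200.] 405 [[398. 320.   6.]]
lab_timer 0.63 [138. 247.] 755 [[493. -14.   6.]]
violet_rack 0.93 [176. 303.] 689 [[619.  46.   6.]]
roll 0.76 [259. 323.] 828 [[669. 211.   6.]]
roll 0.51 [ 37. 262.] 2537 [[ 524. -208.    6.]]
2.45
```

View pics/w0.png

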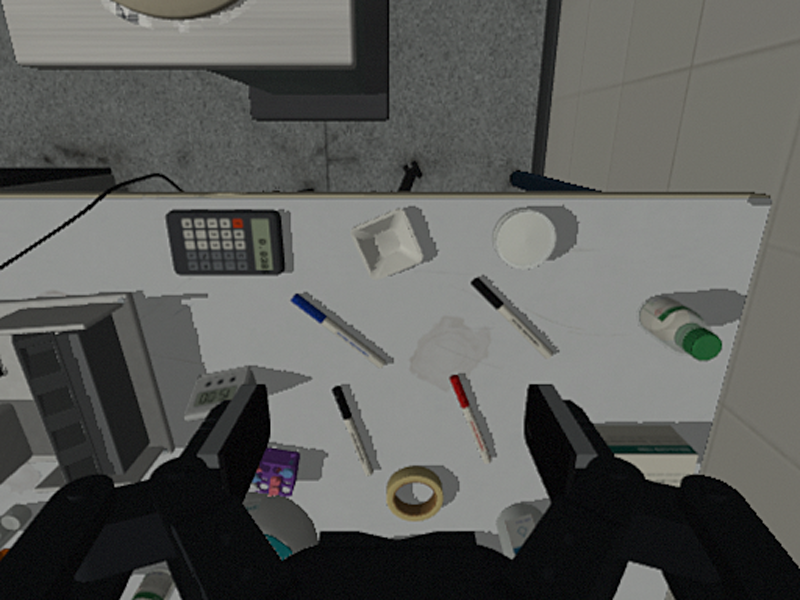

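```bash
cat >> h.py <<'E'
def obs(C,thing,z,cam="wrist"):
    return [(d["conf"],d["region"],onplane(C,d["position"],z)[0]) for d in vision.cut_out(cam,thing)]
E
python3 - <<'E'
from h import *
# look at the sanitiser from above
arm.move_pose([330,-260,330],DOWN(0)); C=snap("wrist","w1")
for t in ("pockets","plunger_top","sanitiser","lab_timer"):
    for d in vision.cut_out("wrist",t): print(t,round(d["conf"],2),np.round(d["position"]),d["region"].sum())
np.savez("w1.npz",K=C[1],R=C[2],t=C[3],f=C[0])
E
```

```text
pockets 0.68 [315. 246.] 4941
sanitiser 0.76 [274. 233.] 17982
lab_timer 0.72 [136. 166.] 1232
lab_timer 0.68 [403. 234.] 1314
lab_timer 0.39 [470. 264.] 442
```

View pics/w1.png

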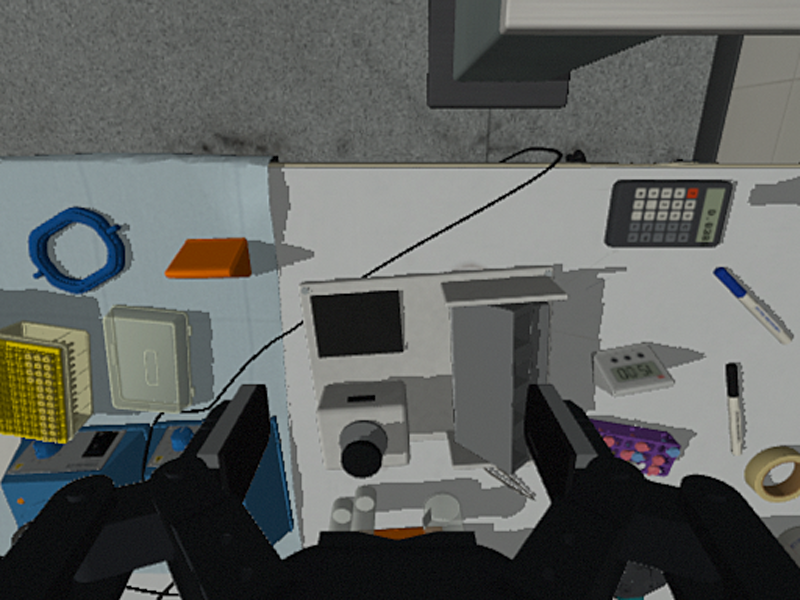

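Run:
```python
from h import *
D=np.load("w1.npz"); C=(D["f"],D["K"],D["R"],D["t"]); k=1.5625
g=cv2.cvtColor(C[0],cv2.COLOR_RGB2GRAY)
p=np.array([(312,292),(403,290),(407,352),(318,358)],np.float32)/k-.2
p=cv2.cornerSubPix(g,p.reshape(-1,1,2).copy(),(4,4),(-1,-1),(3,50,.01)).reshape(-1,2)
P=onplane(C,p,16)[:,:2]; print(P.round(1)); print("edges",np.linalg.norm(P-np.roll(P,-1,0),axis=1).round(1))
c=P.mean(0); ex=(P[1]-P[0]+P[2]-P[3]); ey=(P[0]-P[3]+P[1]-P[2]); print("centre",c.round(1),"yaw x",np.degrees(np.arctan2(ex[1],ex[0])),"yaw from y",np.degrees(np.arctan2(ey[1],ey[0]))-90)
print("slab corner",onplane(C,[np.array((303,287))/k],12).round(1))
print("plunger",onplane(C,[np.array((362,458))/k],105).round(1))
# closer view on pockets and pens, from the left
arm.move_pose([370,-90,330],DOWN(0)); C=snap("wrist")
f=cv2.resize(C[0][:,:,::-1],None,fx=2.5,fy=2.5,interpolation=cv2.INTER_CUBIC); np.savez("w2.npz",K=C[1],R=C[2],t=C[3],f=C[0])
cv2.imwrite("pics/w2.png",f[300:900,100:800]); print(f.shape)
```

```text
[[ 405.7 -353.5]
 [ 399.6 -256.9]
 [ 472.4 -252.9]
 [ 479.9 -348.2]]
edges [96.8 73.  95.6 74.4]
centre [ 439.4 -302.9] yaw x 94.06914782954485 yaw from y -266.36852794327547
slab corner [[ 398.  -360.5   12. ]]
plunger [[ 545.5 -293.9  105. ]]
(960, 1280, 3)
```

View pics/w2.png

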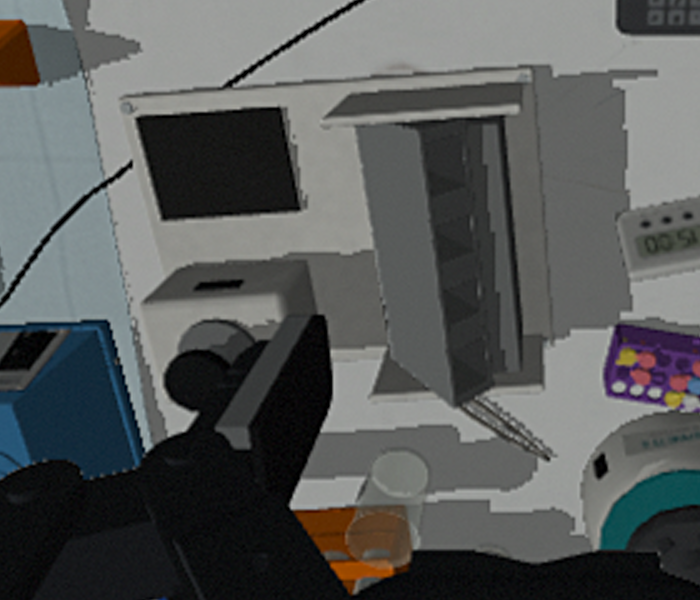

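Run:
```python
from h import *
D=np.load("w2.npz"); C=(D["f"],D["K"],D["R"],D["t"])
yaw=np.radians(93.85); ex=np.array([np.cos(yaw),np.sin(yaw)]); ey=np.array([-ex[1],ex[0]])
o=np.array([439.4,-302.9])+115*ex-60*ey; print("o",o)
def loc(uv,z):
    P=onplane(C,[(np.array(uv)+[100,300])/2.5],z)[0,:2]-o; return np.round([P@ex,P@ey],1)
for n,uv,z in [("slabNL",(122,97),12),("slabNR",(530,70),12),("slabFR?",(551,340),12),("padc",(137,116),16),("padc2",(300,209),16),("padc3",(283,107),16),("padc4",(160,220),16),
  ("up0",(414,124),94.7),("up1",(462,405),94.7),("lo0",(470,118),74.1),("lo1",(495,388),74.1),("cheek",(520,110),75),("cheek2",(322,124),75)]:
    print(n,loc(uv,z))
```

```text
o [ 491.54296378 -184.13084858]
slabNL [-169.9  108.6]
slabNR [ 97.5 108.3]
slabFR? [ 99.  -93.2]
padc [-160.9   96.2]
padc2 [-66.  24.]
padc3 [-64.6  95.7]
padc4 [-163.4   22.5]
up0 [34.2 99.3]
up1 [ 41.9 -83.8]
lo0 [62.6 95.3]
lo1 [ 61.3 -87.5]
cheek [91.5 98.3]
cheek2 [-22.1  97.7]
```

```bash
cat >> h.py <<'E'
YAW=np.radians(93.85); EX=np.array([np.cos(YAW),np.sin(YAW),0]); EY=np.array([-EX[1],EX[0],0]); EZ=np.array([0,0,1.])
PAD=np.array([439.4,-302.9,16.]); O=np.array([PAD[0],PAD[1],0])+115*EX-57*EY
L40=np.radians(40); U=np.sin(L40)*EX+np.cos(L40)*EZ; XP=np.cos(L40)*EX-np.sin(L40)*EZ
def mouth(i): return O+50*EX+84.4*EZ+(63-42*i)*EY
E
python3 - <<'E'
from h import *
D=np.load("w2.npz"); C=(D["f"],D["K"],D["R"],D["t"])
f=cv2.resize(C[0][:,:,::-1],None,fx=5,fy=5,interpolation=cv2.INTER_CUBIC)
for i in range(4):
    for dd,col in ((0,(0,0,255)),(-75,(0,255,0))):
        q=[mouth(i)+dd*U+12*(a*XP+b*EY) for a,b in ((1,1),(1,-1),(-1,-1),(-1,1))]
        cv2.polylines(f,[np.int32(proj(C,q)*5+2)],True,col,1)
g=f[800:1500,800:1400]; cv2.imwrite("pics/ov.png",cv2.resize(g,(514,600)))
E
```

```text
(no output)
```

View pics/ov.png

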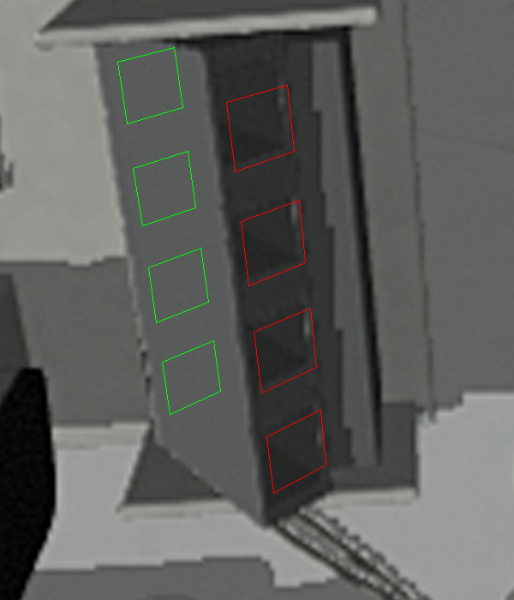

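```bash
cat >> h.py <<'E'
def pens():
    """list of (mid xy, tail direction xy, length, conf) from the present wrist view"""
    C=snap("wrist"); hsv=cv2.cvtColor(C[0],cv2.COLOR_RGB2HSV); out=[]
    for d in vision.cut_out("wrist","pen_a"):
        v,u=np.nonzero(d["region"])
        if len(u)<80: continue
        P=onplane(C,np.c_[u,v],5.5)[:,:2]; m=P.mean(0); w=np.linalg.svd(P-m,full_matrices=False)[2][0]
        s=(P-m)@w; mid=m+w*(s.max()+s.min())/2; L=np.ptp(s); s=(P-mid)@w
        h=hsv[v,u].astype(float); col=(h[:,1]>110)|(h[:,2]<80)
        if not 110<L<150: print("odd",d["conf"],m.round(),L); continue
        if col[s>15].mean()>col[s<-15].mean(): w=-w
        if not any(np.linalg.norm(mid-o[0])<30 for o in out): out.append((mid,w,L,d["conf"]))
    return out
def tool(a,d,flip=1):
    """orientation with fingers along a, gripping a bar along d"""
    y=a/np.linalg.norm(a); z=flip*np.cross(y,d); z/=np.linalg.norm(z); return rpy(np.c_[np.cross(y,z),y,z])
E
python3 - <<'E'
from h import *
arm.move_pose([300,200,330],DOWN(0))
for m,w,L,c in pens():
    print(m.round(1),np.degrees(np.arctan2(w[1],w[0])).round(1),round(L,1),round(c,2))
    w=np.r_[w,0]
    for fl in (1,-1):
        q=solver.solve_ik(np.r_[m,2]+38*w,tool(-EZ,w,fl)); print("  grasp",fl,None if q is None else np.round(q))
for t in (0,15,25):
  for fl in (1,-1):
    th=np.radians(50-t); a=-np.cos(th)*EZ+np.sin(th)*EX
    for i in (0,3):
        for ins in (-20,45):
            p=mouth(i)+U*(102-ins)+3*a
            q=solver.solve_ik(p,tool(a,U,fl)); print(t,fl,i,ins,None if q is None else np.round(q))
E
```

```text
odd 0.39 [ 518. -208.] 205.14774203597472
[407.3 329.6] 45.3 131.3 0.93
  grasp 1 [27. 38. 92.  0. 49. 72.]
  grasp -1 [  27.   38.   92.    0.   49. -108.]
[540.6 289.9] 21.8 129.5 0.91
  grasp 1 [18. 47. 74. -0. 58. 86.]
  grasp -1 [ 18.  47.  74.   0.  58. -94.]
[557.  145.7] 16.5 133.2 0.79
  grasp 1 [ 4. 43. 82. -0. 54. 77.]
  grasp -1 [   4.   43.   82.    0.   54. -103.]
[422.5 134.3] 49.1 127.6 0.63
  grasp 1 [  6.  31. 107.  -0.  42.  47.]
  grasp -1 [   6.   31.  107.    0.   42. -133.]
0 1 0 -20 [-44.  25. 101.  31.  95. -57.]
0 1 0 45 [-47.  32.  98.  29.  93. -61.]
0 1 3 -20 [-35.  36.  81.  37.  98. -45.]
0 1 3 45 [-38.  42.  78.  35.  96. -50.]
0 -1 0 -20 [-44.  25. 101.  31.  95. 123.]
0 -1 0 45 [-47.  32.  98.  29.  93. 119.]
0 -1 3 -20 [-35.  36.  81.  37.  98. 135.]
0 -1 3 45 [-38.  42.  78.  35.  96. 130.]
15 1 0 -20 [-40.  18. 102.  25.  86. -51.]
15 1 0 45 [-43.  25. 101.  23.  82. -56.]
15 1 3 -20 [-31.  31.  82.  28.  89. -41.]
15 1 3 45 [-34.  36.  82.  27.  86. -46.]
15 -1 0 -20 [-40.  18. 102.  25.  86. 129.]
15 -1 0 45 [-43.  25. 101.  23.  82. 124.]
15 -1 3 -20 [-31.  31.  82.  28.  89. 139.]
15 -1 3 45 [-34.  36.  82.  27.  86. 134.]
25 1 0 -20 [-36.  14. 104.  19.  79. -47.]
25 1 0 45 [-40.  21. 104.  18.  75. -52.]
25 1 3 -20 [-28.  28.  84.  21.  83. -37.]
25 1 3 45 [-31.  33.  84.  21.  79. -42.]
25 -1 0 -20 [-36.  14. 104.  19.  79. 133.]
25 -1 0 45 [-40.  21. 104.  18.  75. 128.]
25 -1 3 -20 [-28.  28.  84.  21.  83. 143.]
25 -1 3 45 [-31.  33.  84.  21.  79. 138.]
```

```bash
cat >> h.py <<'E'
G=38.
OPEN=.35
def look(): arm.move_pose([300,200,330],DOWN(0)); return pens()
def grab(pen,z=3.):
    m,w=pen[0],np.r_[pen[1],0]; fingers.move_gripper(OPEN)
    arm.move_pose(np.r_[m,130]+G*w,tool(-EZ,w))
    c=[p for p in pens() if np.linalg.norm(p[0]-m)<40]
    if c: 
        n=min(c,key=lambda p:np.linalg.norm(p[0]-m)); print("refined",(n[0]-m).round(1),np.degrees(np.cross(pen[1],n[1])).round(1),n[2])
        m,w=n[0],np.r_[n[1],0]
    p=np.r_[m,0]+G*w
    arm.line_to(p+[0,0,40],150,tool(-EZ,w)); hit=arm.line_to(p+[0,0,z],60,guard=6)
    print("hit",hit,np.round(monitor.read_position(),1))
    fingers.move_gripper(0.); print("grip",monitor.read_grip_width(),np.round(monitor.read_force(),1))
    arm.line_to(p+[0,0,250],250); g=monitor.read_grip_width(); print("lifted",g,np.round(monitor.read_force(),2)); return g>.05
def ready(i,ins=-25):
    p=mouth(i)+U*(64+G-ins)+3*XP; o=tool(XP,U)
    arm.move_pose(p+50*U+10*EZ,o); arm.line_to(p,200); return monitor.read_grip_width()
def insert(i,ins=50):
    hit=arm.line_to(mouth(i)+U*(64+G-ins)+3*XP,80,guard=6); print("ins hit",hit,monitor.read_grip_width()); return hit
def release():
    p=np.array(monitor.read_position()); fingers.move_gripper(OPEN); arm.wait(.4)
    arm.line_to(p-70*XP,150); arm.line_to(p-70*XP+60*EZ,200)
E
python3 - <<'E'
from h import *
P=look(); pen=min(P,key=lambda p:np.linalg.norm(p[0]-[422,134]))
if grab(pen):
    print(ready(3)); snap("side","r3"); C=snap("wrist","r3w"); f=cv2.imread("pics/r3.png")
    a=f[150:450,300:700]; b=cv2.resize(cv2.imread("pics/r3w.png"),(400,300)); cv2.imwrite("pics/r3c.png",np.hstack([a,b]))
print(monitor.read_clock())
E
```

```text
odd 0.59 [509. 278.] 63.938591219932185
refined [-3.2 -1.2] -0.1 131.36705777233905
hit False [444.8 162.7   3.1]
grip 0.09956866047244747 [-0.9 -0.5  6.7]
lifted 0.09572059994531718 [ 0.25  0.07 -0.15]
0.09538338069373868
14.15
```

View pics/r3c.png

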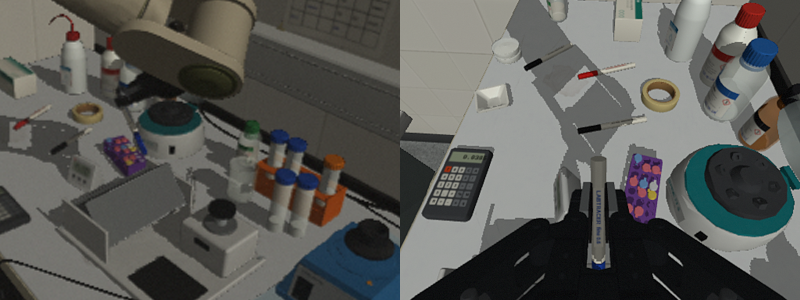

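Run:
```python
from h import *
insert(3); print(monitor.read_force()); release()
look(); C=snap("wrist","after1")
f=cv2.resize(C[0][:,:,::-1],None,fx=2.5,fy=2.5); s=snap("side"); g=cv2.resize(s[0][:,:,::-1],None,fx=3,fy=3,interpolation=cv2.INTER_CUBIC)
cv2.imwrite("pics/a1.png",np.hstack([f[450:850,0:350],g[480:880,650:1100]])); print(monitor.read_clock())
```

```text
ins hit False 0.09617380402093545
[ 0.00241393  0.20327312 -0.37199188]
odd 0.6 [587. 155.] 69.92621689190443
odd 0.52 [ 624. -186.] 60.41697798139657
18.9083
```

View pics/a1.png

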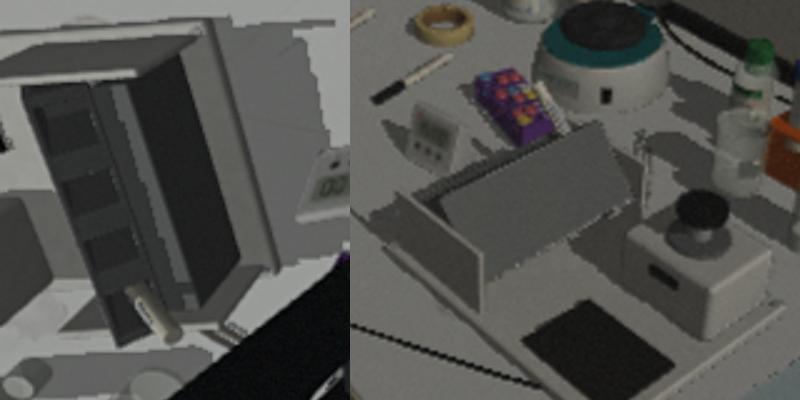

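```bash
cat > run.py <<'E'
from h import *
import sys
def one(i,lo=350):
    P=[p for p in look() if p[0][1]>60]; print("seen",[p[0].round() for p in P])
    if not P: return False
    pen=min(P,key=lambda p:p[0][1])
    for k in range(2):
        if grab(pen): break
        P=[p for p in look() if p[0][1]>60]; pen=min(P,key=lambda p:np.linalg.norm(p[0]-pen[0]))
    else: return False
    g=ready(i); print("ready",g)
    if g<.05: return False
    if insert(i): print("BLOCKED",np.round(monitor.read_position(),1)); return False
    release(); print("t",monitor.read_clock()); return True
if __name__=="__main__":
    C=snap("wrist"); print("tail pred px",proj(C,[mouth(3)+53*U]))
    for i in (2,1,0):
        if not one(i): print("STOP at",i); break
    else: look()
    C=snap("wrist","a2"); print("tails pred",proj(C,[mouth(i)+53*U for i in range(4)]).round(1)*1.5625)
E
python3 run.py
```

```text
tail pred px [[ 58.96968337 319.21466746]]
odd 0.68 [ 623. -186.] 61.97064369091272
odd 0.67 [586. 155.] 67.77075570214392
seen [array([408., 330.])]
refined [-2.9 -1.4] 0.0 131.35587377379093
hit False [431.6 355.5   3.2]
grip 0.09453721802297542 [-1.1 -0.1  5.1]
lifted 0.09978995505620421 [-0.58 -0.46 -0.81]
ready 0.09780092961774253
ins hit False 0.09812394471094772
t 29.8917
odd 0.78 [ 625. -186.] 59.18452247152014
odd 0.78 [ 571. -189.] 56.203728455398874
odd 0.66 [588. 155.] 72.08629869865467
seen []
STOP at 1
tails pred [[ 50.625   385.     ]
 [ 65.46875 425.46875]
 [ 79.375   463.4375 ]
 [ 92.1875  499.0625 ]]
```

View pics/a2.png

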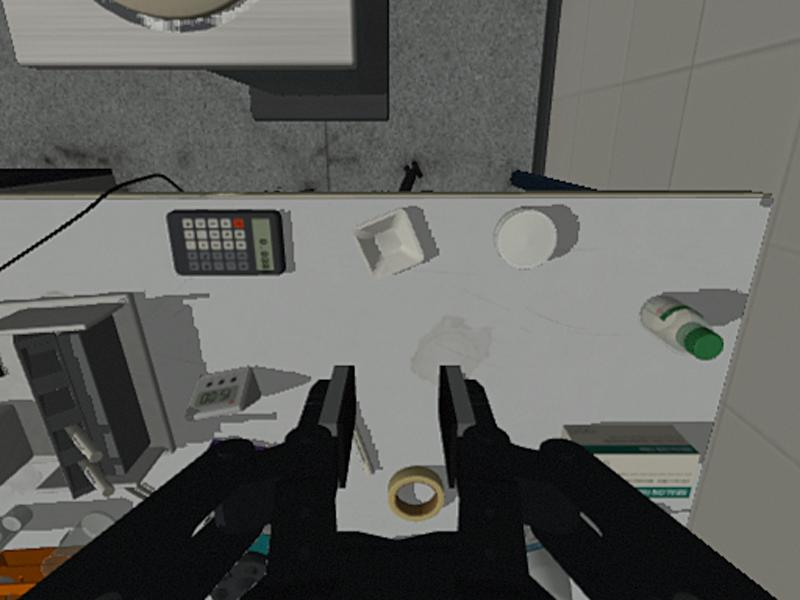

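```bash
sed -i 's/def look(): .*/def look(p=(420,215,330)): fingers.move_gripper(1.); arm.move_pose(list(p),DOWN(0)); return pens()/' h.py
python3 - <<'E'
from h import *
C=snap("wrist")
for s in (0,5,10,15): print(s,(proj(C,[mouth(2)+(53+s)*U+6.5*XP,mouth(3)+(53+s)*U+6.5*XP])*1.5625).round())
print([p[0].round() for p in look()])
# tails closer
arm.move_pose([430,-60,330],DOWN(0)); C=snap("wrist"); 
f=cv2.resize(C[0][:,:,::-1],None,fx=5,fy=5,interpolation=cv2.INTER_CUBIC)
for i in (2,3):
    for s,col in ((0,(0,0,255)),(10,(0,255,0))):
        ring=[mouth(i)+(53+s)*U+6.5*XP+5*(np.cos(t)*XP+np.sin(t)*EY) for t in np.linspace(0,6.3,30)]
        cv2.polylines(f,[np.int32(proj(C,ring)*5+2)],True,col,1)
c=proj(C,[mouth(2)])[0]*5; y,x=int(c[1]),int(c[0]); y0,x0=max(0,y-250),max(0,x-250)
cv2.imwrite("pics/tails.png",f[y0:y0+500,x0:x0+550]); print(monitor.read_clock())
E
```

```text
0 [[ 87. 460.]
 [100. 495.]]
5 [[ 88. 463.]
 [101. 498.]]
10 [[ 89. 465.]
 [102. 501.]]
15 [[ 90. 468.]
 [102. 504.]]
odd 0.68 [ 595. -190.] 51.556979674891934
odd 0.63 [ 542. -196.] 44.60603833316
[array([539., 289.]), array([524., 107.])]
34.0417
```

View pics/tails.png

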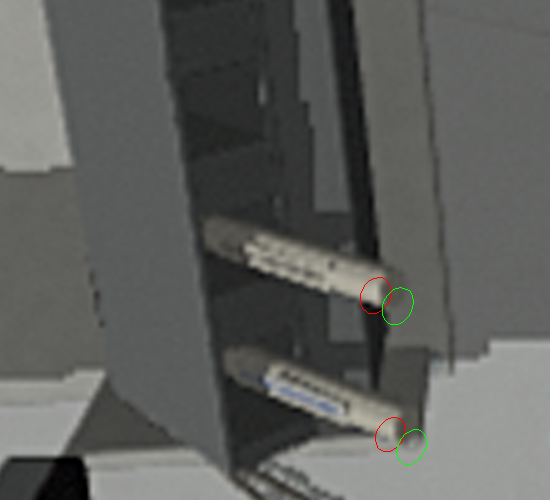

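```bash
sed -i 's/for i in (2,1,0):/for i in (1,0):/; s/    else: look()/    else: arm.move_pose([430,-60,330],DOWN(0))/' run.py; python3 run.py
python3 - <<'E'
from h import *
look(); C=snap("wrist","a3"); s=snap("side")
g=cv2.resize(s[0][:,:,::-1],None,fx=3,fy=3,interpolation=cv2.INTER_CUBIC)[480:930,600:1100]
h=cv2.resize(cv2.imread("pics/a2.png")[:,:450],(300,400))
c=np.zeros((450,800,3),np.uint8); c[:,:500]=g; c[:400,500:]=h; cv2.imwrite("pics/a4.png",c)
for t in ("pen_a","lab_timer"):
    for d in vision.cut_out("wrist",t): print(t,round(d["conf"],2),onplane(C,d["position"],6).round())
print(monitor.read_clock())
E
```

```text
tail pred px [[226.84236285 242.84724521]]
odd 0.77 [ 596. -190.] 48.38875602190433
odd 0.55 [ 543. -194.] 48.33529309192493
seen [array([524., 107.]), array([541., 290.])]
odd 0.71 [ 429. -241.] 78.0190142202783
refined [-3.   0.5] 0.3 131.38387748955435
hit False [557.8 118.7   3.2]
grip 0.09150142515361431 [0.4 0.5 4.8]
lifted 0.09509213682083639 [-0.07  0.31  0.09]
ready 0.09071232928730187
ins hit False 0.09759910697356837
t 46.55
odd 0.8 [ 594. -190.] 48.361550078649884
odd 0.73 [ 491. -198.] 45.75974602595143
seen [array([541., 290.])]
refined [-4.5 -0.6] 0.0 130.72482610265638
hit False [571.8 303.5   3.2]
grip 0.09636629520017294 [-0.6  0.3  3.8]
lifted 0.09691627545970692 [ 0.08 -0.51 -0.96]
ready 0.09239899878385448
ins hit False 0.09763032146182561
t 60.175
tails pred [[339.6875  240.     ]
 [345.46875 290.9375 ]
 [350.78125 337.96875]
 [355.78125 381.875  ]]
odd 0.64 [ 443. -197.] 22.74524845348367
odd 0.6 [ 490. -199.] 45.077109958391546
odd 0.57 [ 594. -190.] 50.180404998563645
odd 0.51 [ 542. -194.] 48.3360033621413
pen_a 0.7 [[ 487. -198.    6.]]
pen_a 0.65 [[ 598. -193.    6.]]
pen_a 0.64 [[ 540. -197.    6.]]
pen_a 0.47 [[ 444. -199.    6.]]
lab_timer 0.98 [[492.  -5.   6.]]
63.1167
```

View pics/a4.png

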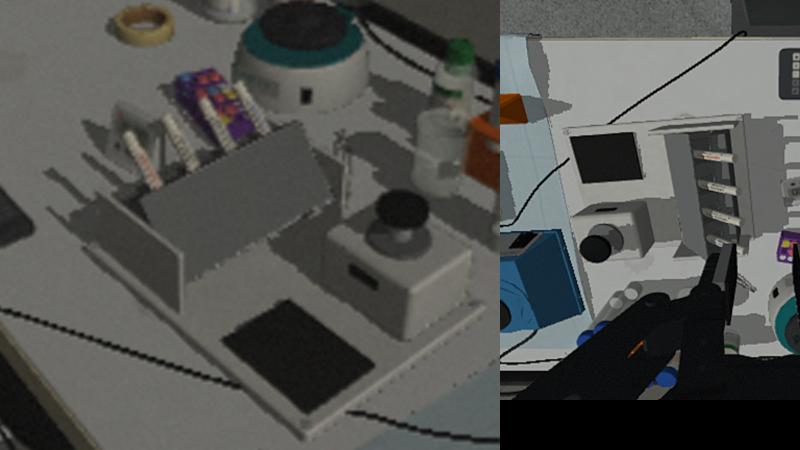

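Run:
```python
from h import *
C=snap("side")
for s in (0,15,30):
  for b in (0,6.5,14): print(s,b,(proj(C,[mouth(i)+(53+s)*U+b*XP for i in range(4)])*3+1-np.array([600,480])).round().tolist())
th=0
for i in range(4):
    for s in (53,80):
        q=solver.solve_ik(mouth(i)+s*U+8*XP,tool(-U,EY)); print(i,None if q is None else np.round(q))
```

```text
0 0 [[134.0, 128.0], [173.0, 111.0], [210.0, 94.0], [246.0, 79.0]]
0 6.5 [[131.0, 130.0], [170.0, 113.0], [207.0, 96.0], [242.0, 80.0]]
0 14 [[127.0, 132.0], [166.0, 114.0], [202.0, 98.0], [238.0, 82.0]]
15 0 [[127.0, 112.0], [166.0, 95.0], [203.0, 79.0], [239.0, 63.0]]
15 6.5 [[124.0, 114.0], [163.0, 97.0], [200.0, 81.0], [235.0, 65.0]]
15 14 [[120.0, 116.0], [159.0, 99.0], [196.0, 83.0], [231.0, 67.0]]
30 0 [[120.0, 96.0], [159.0, 79.0], [196.0, 63.0], [232.0, 48.0]]
30 6.5 [[116.0, 98.0], [155.0, 81.0], [193.0, 65.0], [228.0, 50.0]]
30 14 [[112.0, 100.0], [151.0, 83.0], [189.0, 67.0], [224.0, 53.0]]
0 [ -7.  18. 116. -53.  52. -65.]
0 [ -5.  16. 114. -51.  55. -66.]
1 [ -6.  22. 109. -52.  54. -66.]
1 [ -4.  21. 108. -49.  57. -68.]
2 [ -5.  27. 102. -50.  56. -68.]
2 [ -3.  25. 101. -48.  59. -70.]
3 [ -5.  31.  95. -48.  59. -71.]
3 [ -3.  29.  93. -47.  62. -72.]
```

Run:
```python
from h import *
C=snap("side"); print("side",onplane(C,[(334,228.0)],105).round(1)); E=O-115*EX-46*EY; print("model",E.round(1))
S=onplane(C,[(334,228.0)],105)[0]; p=((S+E)/2); p[2]=0
fingers.move_gripper(0.)
arm.move_pose(p+[0,0,190],DOWN(0)); arm.line_to(p+[0,0,118],150)
hit=arm.line_to(p+[0,0,83],30,guard=20); print("hit",hit,np.round(monitor.read_position(),1),np.round(monitor.read_force(),1))
D=snap("side"); arm.wait(.3); print(np.round(monitor.read_force(),1))
cv2.imwrite("pics/pl.png",cv2.resize(D[0][150:330,260:440,::-1],(540,540),interpolation=cv2.INTER_CUBIC))
arm.line_to(p+[0,0,190],100); print(monitor.read_force())
```

```text
side [[ 547.6 -294.4  105. ]]
model [ 542.2 -296.     0. ]
hit True [ 545.  -295.3   87.4] [-2.8  1.4  9.3]
[-2.2  2.8  9.8]
[ 0.19522265  0.35225308 -0.52764778]
```

View pics/pl.png

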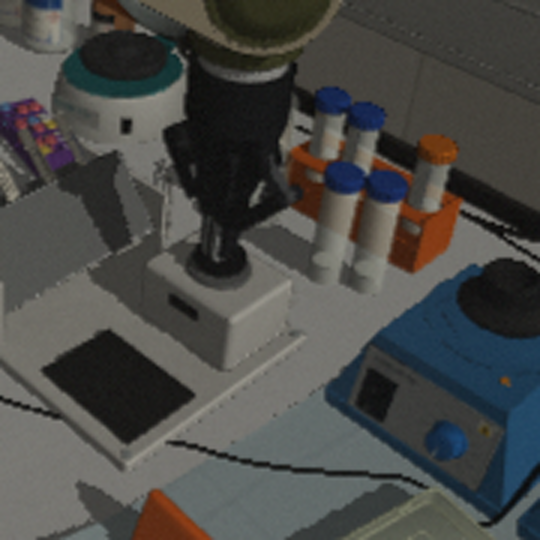

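```bash
cat >> h.py <<'E'
from scipy.optimize import minimize
def timer_fit(views,x0=(488,-3,0),z0=0.):
    def hull(p):
        c,s=np.cos(np.radians(p[2])),np.sin(np.radians(p[2])); td=np.clip(p[3],3,43)
        q=[(a,b,z) for b in(-33,33) for a,z in((-21.5,0),(21.5,0),(21.5,57),(21.5-td,57))]
        return np.array([(p[0]+c*a-s*b,p[1]+s*a+c*b,z0+z) for a,b,z in q])
    def cost(p):
        e=0
        for C,M in views:
            m=np.zeros((384*4,512*4),np.uint8); h=cv2.convexHull(np.float32(proj(C,hull(p))*4+2)); cv2.fillConvexPoly(m,np.int32(h.round()),1)
            m=cv2.resize(m.astype(np.float32),(512,384),interpolation=cv2.INTER_AREA); e+=1-np.minimum(m,M).sum()/np.maximum(m,M).sum()
        return e
    best=min((minimize(cost,[x0[0],x0[1],x0[2]+a,15],method="Nelder-Mead",options=dict(initial_simplex=[[x0[0]+i,x0[1]+j,x0[2]+a+k,15+l] for i,j,k,l in((-6,-6,-5,0),(8,0,0,0),(0,8,0,0),(0,0,10,0),(0,0,0,12))],maxiter=250)) for a in (-20,0,20)),key=lambda r:r.fun)
    return best.x,best.fun
def timer_view(near):
    C=snap("wrist"); c=[(np.linalg.norm(onplane(C,d["position"],25)[0,:2]-np.array(near)),d) for d in vision.cut_out("wrist","lab_timer")]
    c=[x for x in c if x[0]<60]; return (C,min(c,key=lambda x:x[0])[1]["region"].astype(np.float32)) if c else None
E
python3 - <<'E'
from h import *
fingers.move_gripper(1.); V=[]
for i,p in enumerate(([420,0,260],[400,90,260],[400,-70,290])):
    arm.move_pose(p,DOWN(0)); v=timer_view((488,-3))
    if v: V.append(v); print(v[1].sum())
    f=v[0][0].copy() if v else snap("wrist")[0]
for s in ([v] for v in V): x,e=timer_fit(s); print(x.round(1),round(e,3))
x,e=timer_fit(V); print("all",x.round(1),e); np.save("timer.npy",x)
C,M=V[0]; f=C[0][:,:,::-1].copy(); cs,_=cv2.findContours(M.astype(np.uint8),0,1); cv2.drawContours(f,cs,-1,(0,255,0),1)
a=np.radians(x[2]); ax=np.array([np.cos(a),np.sin(a),0]); ay=np.array([-ax[1],ax[0],0]); c=np.r_[x[:2],0]
f=cv2.resize(f,None,fx=3,fy=3)
for z,lo in ((0,-21.5),(57,21.5-x[3])): cv2.polylines(f,[np.int32(proj(C,[c+u*ax+v*ay+[0,0,z] for u,v in((lo,-33),(lo,33),(21.5,33),(21.5,-33))])*3+1)],True,(0,0,255) if z else (255,0,0),1)
q=np.int32(proj(C,[c])[0]*3); cv2.imwrite("pics/tim.png",f[max(0,q[1]-250):q[1]+250,max(0,q[0]-300):q[0]+300]); print(monitor.read_clock())
E
```

```text
1463.0
1556.0
1289.0
[486.1  -3.5  27.   10.3] 0.312
[487.7  -2.4  25.7  15.4] 0.283
[485.5  -1.1  18.6   3.2] 0.3
all [484.8  -1.8  13.4   3. ] 0.8971217274665833
72.575
```

View pics/tim.png

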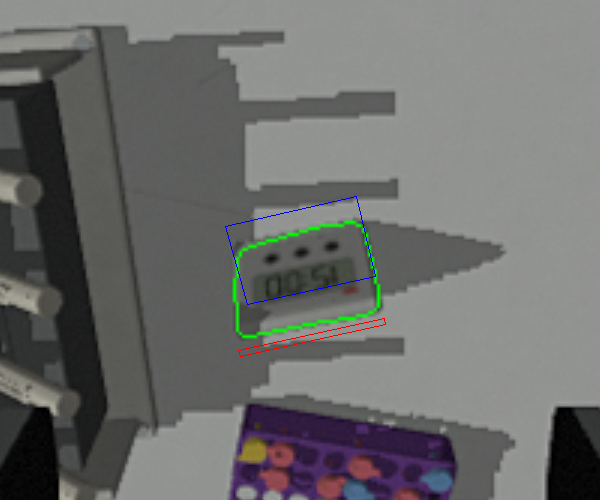

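```bash
python3 - <<'E'
import re
s=open("h.py").read()
i=s.index("def timer_fit"); j=s.index("def timer_view")
s=s[:i]+'''from scipy.optimize import differential_evolution
def thull(p,z0):
    c,s=np.cos(np.radians(p[2])),np.sin(np.radians(p[2])); lo,hi=p[3],min(p[3]+p[4],21.5)
    q=[(a,b,z) for b in(-33,33) for a,z in((-21.5,0),(21.5,0),(hi,57),(lo,57))]
    return np.array([(p[0]+c*a-s*b,p[1]+s*a+c*b,z0+z) for a,b,z in q])
def timer_fit(views,x0=(490,-3,10),z0=0.):
    def cost(p):
        e=0
        for C,M in views:
            m=np.zeros((384,512),np.uint8); h=cv2.convexHull(np.float32(proj(C,thull(p,z0)))); cv2.fillConvexPoly(m,np.int32((h*16).round()),1,shift=4)
            e+=1-np.minimum(m,M).sum()/np.maximum(m,M).sum()
        return e/len(views)
    r=differential_evolution(cost,[(x0[0]-25,x0[0]+25),(x0[1]-25,x0[1]+25),(x0[2]-25,x0[2]+25),(-20,20),(2,30)],seed=1,maxiter=60,popsize=12,polish=False)
    return r.x,r.fun
def overlay(v,x,z0,name):
    C,M=v; f=C[0][:,:,::-1].copy(); cs,_=cv2.findContours(M.astype(np.uint8),0,1); cv2.drawContours(f,cs,-1,(0,255,0),1); f=cv2.resize(f,None,fx=3,fy=3)
    P=proj(C,thull(x,z0))*3+1
    for k in ((0,1,5,4),(2,3,7,6)): cv2.polylines(f,[np.int32(P[list(k)])],True,(0,0,255),1)
    q=np.int32(P.mean(0)); cv2.imwrite(f"pics/{name}.png",f[max(0,q[1]-200):q[1]+200,max(0,q[0]-200):q[0]+200])
'''+s[j:]
open("h.py","w").write(s)
E
python3 - <<'E'
from h import *
V=[]
for i,p in enumerate(([420,0,260],[400,90,260],[400,-70,290])):
    arm.move_pose(p,DOWN(0)); v=timer_view((488,-3))
    if v: V.append(v)
for s in ([v] for v in V): x,e=timer_fit(s); print(x.round(1),round(e,3))
x,e=timer_fit(V); print("all",x.round(1),e); np.save("timer.npy",x)
for i in (0,1): overlay(V[i],x,0,f"t{i}")
cv2.imwrite("pics/tt.png",np.hstack([cv2.imread("pics/t0.png"),cv2.imread("pics/t1.png")])); print(monitor.read_clock())
E
```

```text
[496.6   1.7  11.4  -1.4   2.2] 0.068
[495.6   1.1  12.    0.5   2.2] 0.024
[ 4.958e+02  1.500e+00  1.170e+01 -2.000e-01  2.600e+00] 0.026
all [4.959e+02 1.600e+00 1.200e+01 1.000e-01 2.100e+00] 0.05297885462641716
74.4333
```

View pics/tt.png

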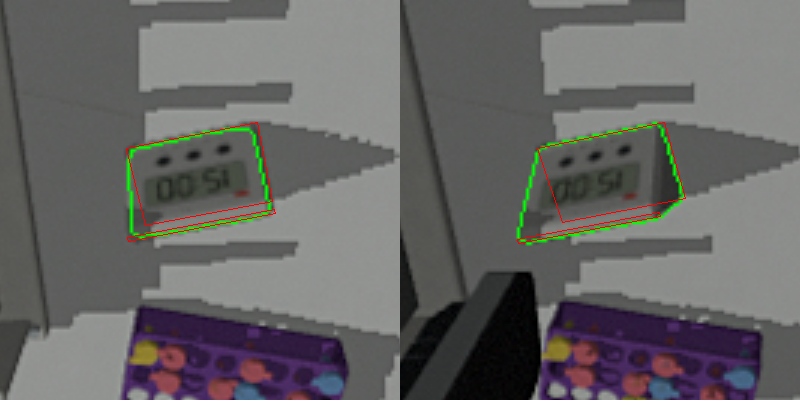

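Run:
```python
from h import *
x=np.load("timer.npy"); p=np.r_[x[:2],0]; yaw=x[2]
fingers.move_gripper(1.)
arm.move_pose(p+[0,0,110],DOWN(yaw)); hit=arm.line_to(p+[0,0,4],80,guard=6); print("hit",hit)
fingers.move_gripper(0.); print("grip",monitor.read_grip_width()*85,np.round(monitor.read_force(),1))
arm.line_to(p+[0,0,200],150); print("lift",monitor.read_grip_width()*85,np.round(monitor.read_force(),2))
y2=np.degrees(YAW)-90; q=np.r_[PAD[:2],0]
arm.move_pose(q+[0,0,200],DOWN(y2)); print("over",monitor.read_grip_width()*85,np.round(monitor.read_force(),2))
arm.line_to(q+[0,0,45],120); hit=arm.line_to(q+[0,0,19],25,guard=3); print("down",hit,np.round(monitor.read_position(),1),np.round(monitor.read_force(),1),monitor.read_grip_width()*85)
S=snap("side"); cv2.imwrite("pics/pre.png",cv2.resize(S[0][150:330,260:440,::-1],(540,540),interpolation=cv2.INTER_CUBIC)); print(monitor.read_clock())
```

```text
hit False
grip 64.67841282068312 [-1.   0.7  5.7]
lift 64.73881742366719 [-0.13 -0.32  0.26]
over 65.01655827339849 [-0.16  0.07 -0.33]
down True [ 439.3 -302.8   20.6] [0.3 0.  5.1] 64.83885018151523
82.35
```

View pics/pre.png

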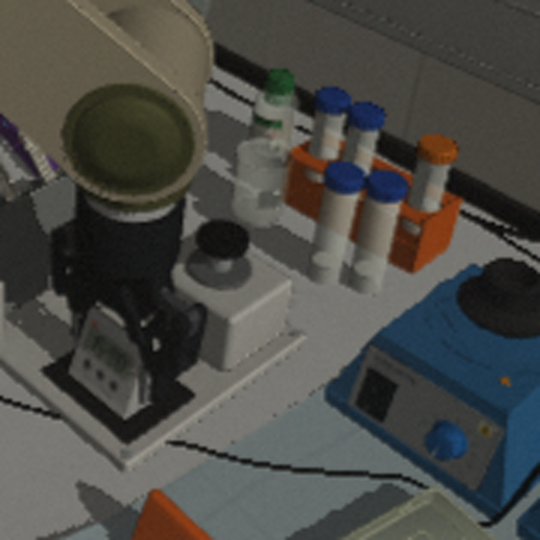

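Run:
```python
from h import *
p=np.array(monitor.read_position()); arm.line_to([p[0],p[1],20.2],20); fingers.move_gripper(1.); arm.wait(.3)
arm.line_to([p[0],p[1],200],120)
V=[]
for q in ([360,-300,280],[350,-230,280],[350,-370,290]):
    arm.move_pose(q,DOWN(0)); v=timer_view(PAD[:2])
    if v: V.append(v); x,e=timer_fit([v],(PAD[0],PAD[1],4),16.); print(x.round(1),round(e,3))
x,e=timer_fit(V,(PAD[0],PAD[1],4),16.); print("all",x.round(1),round(e,3)); d=np.r_[x[:2],0]-np.r_[PAD[:2],0]
print("off along ledge",d@EX,"across",d@EY,"yaw err",x[2]-np.degrees(YAW)+90)
for i in (0,1): overlay(V[i],x,16,f"f{i}")
cv2.imwrite("pics/ff.png",np.hstack([cv2.imread("pics/f0.png"),cv2.imread("pics/f1.png")])); print(monitor.read_clock())
```

```text
[ 439.  -303.8    3.3    0.7    2.4] 0.044
[ 439.3 -303.3    4.5   -0.7    2.4] 0.048
[ 4.395e+02 -3.038e+02  1.500e+00 -1.000e-01  2.100e+00] 0.041
all [ 4.392e+02 -3.042e+02  4.400e+00  3.000e-01  2.100e+00] 0.05
off along ledge -1.287552076774045 across 0.24182505030409868 yaw err 0.5130553271956728
86.7167
```

View pics/ff.png

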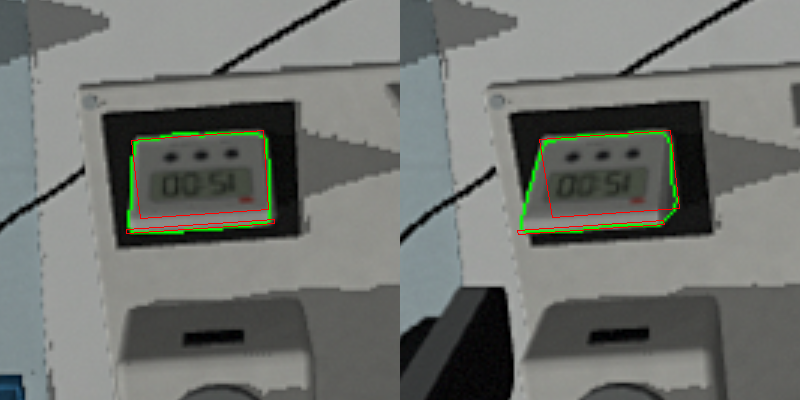

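Run:
```python
from h import *
arm.move_pose([420,215,330],DOWN(0)); C=snap("wrist")
for t in ("pen_a","violet_rack","roll"):
    for d in vision.cut_out("wrist",t): print(t,round(d["conf"],2),onplane(C,d["position"],6)[0,:2].round())
C=snap("side")
for d in vision.cut_out("side","plunger_top"): print("plunger",round(d["conf"],2),np.round(d["position"]),d["region"].sum())
print(monitor.read_clock(),np.round(monitor.read_force(),2)); ticket.close_job()
```

```text
pen_a 0.82 [ 598. -195.]
pen_a 0.61 [ 489. -199.]
pen_a 0.51 [ 543. -194.]
pen_a 0.5 [ 444. -197.]
violet_rack 0.64 [671. 218.]
violet_rack 0.59 [599.  -1.]
violet_rack 0.25 [ 596. -192.]
roll 0.68 [674. 226.]
roll 0.33 [ 497. -203.]
plunger 0.48 [335. 227.] 188
89.1333 [ 0.32  0.34 -0.94]
the job is handed in; nothing more can be done
```

The job is handed in at about 89 s of robot time. All four pens are cap-down in pockets 3, 2, 1 and 0, the plunger was pushed down and came back up, and the timer stands on the ledge.

- **Pens:** In the side camera, the tails of all four stick out to where a pen at the pocket bottom should. A wrist view disagreed slightly, with tails 8 mm or so off my prediction. I put that down to the pens resting on the lower wall or tilting a little. No pen was left on the bench. One black pen had been knocked about 5 cm before I picked it up, and I found it again.
- **Plunger:** The fingers stopped when the force passed 20 N, at 87.4 mm, which is 17.6 mm of the 18 mm stroke. The spring only reaches 10 N, so I take this as the bottom stop. I could not read the stroke directly, and I did not push a second time. Afterwards the head was back up.
- **Timer:** It is upright on the ledge with its front towards the robot. The fit of three views together puts it about 1.3 mm off centre along the ledge, 0.2 mm across and 0.5° out of square. One single view differed by about 2.5° in angle.
- **Other things:** I did not touch the rack or roll on purpose. The last networks' reports put them close to where they were, but I did not measure them precisely.

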